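# Load the scanning fixture with flanged bushings

## Robot

A 6-joint arm with a two-finger parallel gripper is mounted at the origin on the work surface. World frame = base frame: x ahead of the robot, y to its left, z up, the work surface at z = 0. Lengths are in m, angles in rad, forces in N, time in s.
With the tool pointing down it reaches from about 0.3 to 0.85 m from the base axis. Payload 4.2 kg.
Tool frame: the origin (TCP) lies midway between the tips of the shut fingers; the grasp point (between the pads) lies 19 mm behind it (arm.pinch_z is the distance from the TCP to the grasp point, in m); z points along the fingers, y is the line along which they close (so a half turn about z gives the same grasp; the last joint's range is limited). The gripper opens to 91 mm and grips with 3 to 60 N. Pads are 32 mm wide; open, the fingers measure 118 mm over their backs; the gripper's body (76 mm by 178 mm) begins 60 mm behind the grasp point.
Start: joints at [1.315, 0.32, 1.565, -0, 1.257, -0.02], TCP at [0.134, 0.559, 0.214] pointing down, gripper open.
Joint ranges: [-3.11, 3.11], [-0.84, 2.01], [0.21, 2.61], [-1.34, 4.49], [0.05, 2.63], [-2.56, 2.56]. Speed limits (rad/s): [2.57, 2.57, 3.14, 3.14, 3.14, 3.14].

## Interface

Orientations are given as a unit quaternion [w, x, y, z].
In Python, from workcell import arm gives the robot as it stands.
- The arm moves only by the shell command python3 -m creep 'ROWS' [FORCE]. ROWS is JSON, a list of rows, each a list of 7 numbers: the turn, a rotation vector about the tool's x, y, z normalised to -1 to 1, where 1 is pi/2 rad, then the shift along the tool's x, y, z normalised to -1 to 1, where 1 is 30 cm, then the opening, from 0 (shut) to 1 (fully open). A call has 1 to 20 rows; each row is the pose to reach, as a shift and turn from the pose commanded when the call began, along the tool's axes at that moment; what a row does not reach only later rows make up. A row lasts 1/12 s, in which the tool goes at most 41.7 mm and 7.16 degrees, less where a joint would pass 70% of its speed; a pose out of reach is approached as far as the arm can. A call with a number of a shift or a turn outside -1 to 1 is refused whole. A call with a gripper value outside its range is refused whole. The fingers move at their own pace and stop on an object; FORCE is the grip in N (left out, the last holds). Time passes only in rows, so rows that repeat a pose let the fingers close. It gives the time, the measured TCP pose, the force, the opening and the grip force at its end, in the units of the state.
- arm.state(): the state, without advancing time (a new reading comes with each control period).
- arm.capture(name): name is "scene" or "top" or "wrist"; returns the picture (480x640x3 uint8, red, green, blue); there is no depth.
- arm.calibration(name): a dict with "fx", "fy", "cx", "cy" (pixels), "k1" (the pictures are not rectified: a ray, as slopes to the right and down, at radius r is drawn at 1 + k1 r^2 times it, then the intrinsics apply), "origin" and "orientation" of the camera in the world. Camera axes: x right, y up, looking along -z (the intrinsics and any distortion apply to the point x, -y, -z); pixel columns grow to the right and rows downward; lengths in m; the calibration is good to about 2 mm. A picture is of the moment at which its call begins: read the wrist's pose just before it. calibration takes no time and is no camera call; for the wrist camera it gives the pose at the moment of the call.
- arm.hand_in(): hands the job in; it is judged then, once.
Trained networks look in the newest picture that a camera, given by its name, has taken for a name from the list of things; names that differ only in an ending like _2 or _b are one class to them, and where a whole thing is asked for, a point or a joint stands for the part that bears it (a point fixed in the world has none). Each returns a list of dicts, best first, with "score" (0 to 1); they miss things now and then, are a little off and sometimes report something else, mostly with a low value. They report only what shows in the picture. A call takes as long as a camera call. They do not tell look-alikes from the thing itself.
- arm.look_for(target, camera): "at" ([x, y, z] in m, in the coordinates of the camera as it stood for that picture, good to about 4 mm: the middle of the surface that is visible of it).
- arm.tip_of(target, camera): "at" ([x, y, z] in m, in the coordinates of the camera as it stood for that picture, good to about 4 mm: a listed point, or the origin of a listed thing).
The state is a dict: "clock": time; "joint_positions": joint angles; "joint_vel": joint speeds; "joint_efforts": joint torques, N m; "tcp_pos": TCP position; "tcp_rot": TCP orientation; "wrist_force": force on the tool from outside, world axes, zero at the start; "wrist_torque": the same for the moment, N m; "grip_width": finger opening in m; "grasp_force": force on a finger pad.
Only numpy, scipy, OpenCV 4.12 (cv2) and the standard library are available. Lean on these libraries where they do the work, as an engineer would, in place of code of your own. Each camera call takes 0.05 s, during which the arm holds its last target. There are 200 camera calls.

## Task

Set up the three flanged bushings for scanning. First set the grey pedestal on the square steel base, centred and flat, with the notch in its foot over the base's key, and let go of it; only then stand the smallest bushing in the cup on top of the pedestal. Stand the medium and the large bushing in the two round nests, each in the one that fits its flange; all three end boss up with the flange flat on the floor of its recess, nothing is dropped into place, and the plain sleeve, the flat ring and the casting stay where they are.

Things in the scene. Friction and masses are not known exactly. Their poses are not given: they have to be found in the camera images.
- pedestal: Loose grey plastic pedestal, 220 g, 45 mm high, upright. Foot 84 x 84 mm, 12 mm thick, with an open notch 22 mm wide cut through the middle of its +x side (x = 24 to 42 mm). On its centre a smooth round column 54 mm across up to the top, where it forms a cup: recess 46 mm across, rim 4 mm wide, cup floor 40 mm above the underside. Origin: centre of the underside; z up, x towards the notch.
- base: Square steel base fixed to the table, 92 x 92 mm, flat top 12 mm high. On it one dark key: x = 28 to 44 mm, 14 mm wide about y = 0, 8 mm high. The pedestal sits on the flat top with the key in its notch (4 mm of play each side) when both x axes point the same way and the origins are in line. Origin: centre of the underside, on the table; z up, x towards the key.
- bush_small: The smallest of three. Flanged bushing, bare aluminium: round flange 36 mm across and 6 mm thick at the bottom, with a coaxial upright round boss 22 mm across above it, 38 mm high in all, dark 12 mm bore in the top; about 45 g. It stands on its flange. Origin: centre of the underside; z up along the axis.
- bush_medium: The medium one of three. Flanged bushing, bare aluminium: round flange 50 mm across and 7 mm thick at the bottom, with a coaxial upright round boss 28 mm across above it, 44 mm high in all, dark 16 mm bore in the top; about 85 g. It stands on its flange. Origin: centre of the underside; z up along the axis.
- bush_large: The largest of three. Flanged bushing, bare aluminium: round flange 64 mm across and 8 mm thick at the bottom, with a coaxial upright round boss 34 mm across above it, 50 mm high in all, dark 20 mm bore in the top; about 150 g. It stands on its flange. Origin: centre of the underside; z up along the axis.
- nest_medium: Round shallow nest of grey plastic, fixed to the table: 68 mm across outside, recess 60 mm across inside a 4 mm wide rim; the floor of the recess is 6 mm above the table, the rim's top 11 mm. Fits the medium bushing's flange with 5 mm of play all round. Origin: centre of its underside on the table; z up.
- nest_large: Round shallow nest of grey plastic, fixed to the table: 82 mm across outside, recess 74 mm across inside a 4 mm wide rim; the floor of the recess is 6 mm above the table, the rim's top 11 mm. Fits the large bushing's flange with 5 mm of play all round. Origin: centre of its underside on the table; z up.
- sleeve: Bystander, loose: plain aluminium sleeve without flange, 30 mm across, 42 mm high, upright. Not to be moved. Origin: centre of the underside.
- flat_ring: Bystander, loose: flat aluminium ring without boss, 60 mm outside, 34 mm inside, 8 mm thick, lying flat. Not to be moved. Origin: centre of the underside.
- casting: Bystander, loose: small aluminium angle casting, foot 70 x 40 mm, upright wall 36 mm high at its +x end, two short studs at the other end. Not to be moved. Origin: centre of the underside, x along its length.
Things that resemble listed ones, but are neither listed nor needed, are in the scene too. Leave any blue look-alike of the bush_small alone.

How it is judged:
On the way, in this order (a step that is already met when the one before it is completed fails the run):
1. the pedestal sits flat on the base, key in its notch, let go (horizontal distance between pedestal and base below 0.008 m and z of pedestal in the frame of base between 0.01 and 0.014 m and angle between pedestal's own z axis and vertical below 0.06 rad and angle between the x axis of pedestal and the x axis of base, either way round below 0.3 rad and contact force between the fingers and pedestal below 0.2 N), for 0.2 s.
2. then the smallest bushing stands in the pedestal's cup, let go (horizontal distance between pedestal and base below 0.008 m and z of pedestal in the frame of base between 0.01 and 0.014 m and angle between each of pedestal, bush_small's own z axis and vertical below 0.06 rad and angle between the x axis of pedestal and the x axis of base, either way round below 0.3 rad and horizontal distance between bush_small and pedestal below 0.008 m and z of bush_small in the frame of pedestal between 0.038 and 0.042 m and contact force between the fingers and bush_small below 0.2 N), for 0.2 s.
At the end, for the whole second after the job is handed in: Pedestal on the base, turned under 0.3 rad from the key; smallest bushing in its cup, medium and large in their nests; each within 8 mm of centre, within 2 mm of its seat's height, tilted under 0.06 rad, released, at rest; sleeve, ring and casting moved at most 20 mm (horizontal distance between pedestal and base below 0.008 m and z of pedestal in the frame of base between 0.01 and 0.014 m and angle between each of pedestal, bush_small, bush_medium, bush_large's own z axis and vertical below 0.06 rad and angle between the x axis of pedestal and the x axis of base, either way round below 0.3 rad and horizontal distance between bush_small and pedestal below 0.008 m and z of bush_small in the frame of pedestal between 0.038 and 0.042 m and horizontal distance between bush_medium and nest_medium below 0.008 m and z of bush_medium in the frame of nest_medium between 0.004 and 0.008 m and horizontal distance between bush_large and nest_large below 0.008 m and z of bush_large in the frame of nest_large between 0.004 and 0.008 m and linear speed of each of pedestal, bush_small, bush_medium, bush_large below 0.02 m/s and angular speed of each of pedestal, bush_small, bush_medium, bush_large below 0.2 rad/s); the robot touches nothing.
It fails at once if the plain sleeve is shifted by more than 20 mm (distance of sleeve from where it was at the start of the episode above 0.02 m).
It fails at once if the flat ring is shifted by more than 20 mm (distance of flat_ring from where it was at the start of the episode above 0.02 m).
It fails at once if the casting is shifted by more than 20 mm (distance of casting from where it was at the start of the episode above 0.02 m).
It fails at once if the pedestal or a bushing is dropped: falls, out of the fingers, faster than 0.6 m/s (about 20 mm of fall) ((linear speed of pedestal above 0.6 m/s and contact force between the fingers and pedestal below 0.2 N) or (linear speed of bush_small above 0.6 m/s and contact force between the fingers and bush_small below 0.2 N) or (linear speed of bush_medium above 0.6 m/s and contact force between the fingers and bush_medium below 0.2 N) or (linear speed of bush_large above 0.6 m/s and contact force between the fingers and bush_large below 0.2 N)).
It also fails if it takes over 115 s, if anything falls off the work surface, if the arm or the gripper's body presses on something with over 40 N, if the wrist force passes 120 N, or if a joint passes its speed limit or range.

## Working session

There is one attempt and no reset: what is moved stays moved. The work goes in short steps, Python scripts to look and compute and a shell command to move; the robot and the scene stay as the last step left them, time stands still between calls to the robot, and variables do not carry over. Pictures are saved under pics/ and viewed, at most 15 in all, crops included, and the job is handed in when it is done.

```bash
mkdir -p pics; ls
cat > h.py <<'E'
import numpy as np, cv2
from scipy.spatial.transform import Rotation as R
from workcell import arm
def rot(q): return R.from_quat([q[1],q[2],q[3],q[0]])
def w(cal,p): return rot(cal["orientation"]).apply(p)+np.array(cal["origin"])
def px(cal,P):
    c=rot(cal["orientation"]).inv().apply(np.atleast_2d(P)-np.array(cal["origin"]))
    s=np.c_[c[:,0]/-c[:,2],-c[:,1]/-c[:,2]]; s=s*(1+cal["k1"]*(s**2).sum(1))[:,None]
    return s*[cal["fx"],cal["fy"]]+[cal["cx"],cal["cy"]]
def ray(cal,u,v,z):
    d=np.array([(u-cal["cx"])/cal["fx"],(v-cal["cy"])/cal["fy"]]); s=d.copy()
    for _ in range(20): s=d/(1+cal["k1"]*(s@s))
    r=rot(cal["orientation"]).apply([s[0],-s[1],-1]); o=np.array(cal["origin"])
    return o+r*(z-o[2])/r[2]
def shot(cam,name):
    cal=arm.calibration(cam); im=np.array(arm.capture(cam)); cv2.imwrite(f"pics/{name}.png",im[:,:,::-1]); return cal,im
E
python3 - <<'E'
from h import *
print(arm.state())
for c in ("top","scene"):
    cal,im=shot(c,c+"0"); print(c,cal)
    for n in "pedestal base bush_small bush_medium bush_large nest_medium nest_large sleeve flat_ring casting".split():
        for f in ("tip_of",):
            for d in getattr(arm,f)(n,c)[:4]:
                p=w(cal,d["at"]); print(n,round(d["score"],2),p.round(3),px(cal,p).round(0)[0])
E
```

```text
pics
{'clock': 0.0, 'joint_positions': array([ 1.31498124e+00,  3.20310623e-01,  1.56568280e+00, -5.55083563e-05,
        1.25737594e+00, -2.00105347e-02]), 'joint_vel': array([ 9.46011687e-05, -2.03848730e-03,  1.19060459e-03,  2.21893079e-04,
       -1.55235905e-03, -7.94073354e-04]), 'joint_efforts': array([-3.55376460e-04, -4.12441957e+01, -2.31981432e+01,  7.27695459e-02,
        4.54218406e-02, -1.45207810e-04]), 'tcp_pos': array([0.13422988, 0.5585966 , 0.21310806]), 'tcp_rot': array([-9.59832712e-05,  1.17620738e-01,  9.93058192e-01, -8.83546152e-04]), 'wrist_force': array([ 0.69770608, -0.27674771,  0.02971883]), 'wrist_torque': array([-0.02303875, -0.029534  , -0.03656194]), 'grasp_force': 0.0, 'grip_width': 0.0912739286969719}
top {'fx': 464.07144314867645, 'fy': 464.07144314867645, 'cx': 327.11838291277166, 'cy': 241.2056293999998, 'k1': -0.11632138628932301, 'origin': array([0.26284199, 0.02481458, 1.21235194]), 'orientation': array([ 0.70417671,  0.08221024, -0.08144728, -0.7005305 ])}
pedestal 0.75 [ 0.467 -0.102  0.   ] [376. 272.]
pedestal 0.73 [ 0.483  0.429 -0.003]
[... 947 characters left out ...]
ion': array([0.45947487, 0.22820096, 0.40078127, 0.75906623])}
pedestal 0.85 [ 0.467 -0.099 -0.001] [283. 229.]
base 0.81 [ 0.363 -0.28   0.001] [244. 192.]
bush_small 0.74 [ 0.617 -0.175 -0.004] [222. 254.]
bush_small 0.69 [ 0.708 -0.132  0.001] [214. 280.]
bush_small 0.63 [ 0.624 -0.102 -0.   ] [247. 263.]
bush_medium 0.6 [0.592 0.263 0.   ] [405. 303.]
bush_large 0.78 [ 0.569 -0.266  0.004] [202. 231.]
nest_medium 0.68 [ 0.383  0.271 -0.001] [442. 251.]
nest_large 0.72 [ 0.487  0.428 -0.001] [499. 297.]
sleeve 0.76 [ 0.498 -0.447  0.003] [162. 200.]
sleeve 0.52 [ 0.364 -0.28   0.002] [244. 191.]
flat_ring 0.58 [ 0.467  0.074 -0.002] [348. 248.]
casting 0.96 [0.662 0.096 0.001] [317. 299.]
```

Run:
```python
import cv2
a=cv2.imread("pics/top0.png")[150:350,140:540]; cv2.imwrite("pics/topc.png",cv2.resize(a,(800,400),interpolation=2))
b=cv2.imread("pics/scene0.png")[160:340,130:530]; cv2.imwrite("pics/scenec.png",cv2.resize(b,(800,360),interpolation=2))
```

```text
(no output)
```

View pics/topc.png

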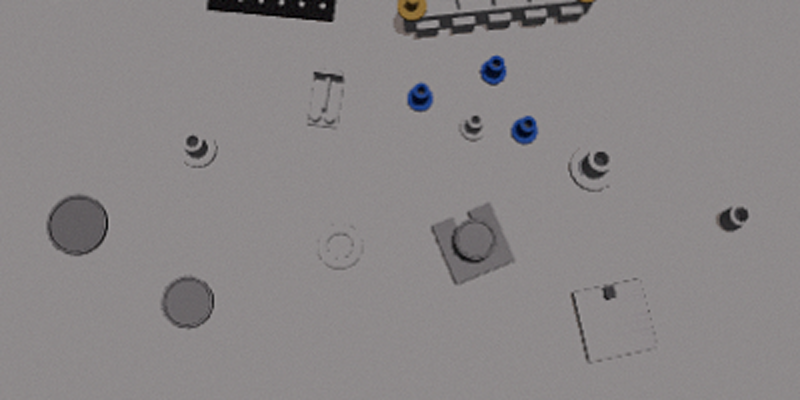

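View pics/scenec.png

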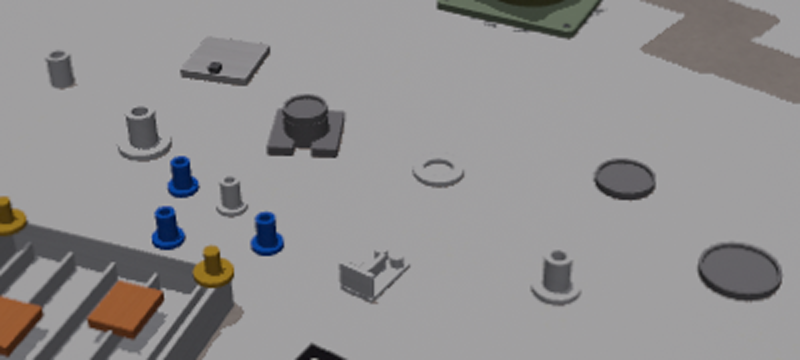

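Top view: the bare small bushing is at crop (473,127), surrounded by three blue look-alikes. The pedestal notch points to about +20° yaw and the base key to about +10°. Next I'll set up the move planner and check the wrist camera offset.

```bash
cat >> h.py <<'E'
def plan(x,y,z,yaw=None):
    """yaw: world angle (deg, mod 180) of tool y; prints row numbers from present pose"""
    s=arm.state(); R0=rot(s["tcp_rot"]); ty=R0.apply([0,1,0]); now=np.degrees(np.arctan2(ty[1],ty[0]))
    d=0 if yaw is None else (yaw-now+90)%180-90
    y1=np.radians(now+d); Y=np.array([np.cos(y1),np.sin(y1),0]); Z=np.array([0,0,-1.]); X=np.cross(Y,Z)
    R1=R.from_matrix(np.c_[X,Y,Z]); t=(R0.inv()*R1).as_rotvec()/(np.pi/2)
    sh=R0.inv().apply(np.array([x,y,z])-s["tcp_pos"])/0.3
    print("row",t.round(4),sh.round(4),"yaw",now.round(1),"->",(now+d).round(1),"dist mm",(np.linalg.norm(sh)*300).round(),"t",s["clock"])
E
python3 - <<'E'
from h import *
s=arm.state(); c=arm.calibration("wrist"); print(c)
R0=rot(s["tcp_rot"]); print("cam in tool",R0.inv().apply(c["origin"]-s["tcp_pos"]).round(4), (R0.inv()*rot(c["orientation"])).as_matrix().round(3))
plan(0.40,-0.15,0.30,20)
E
```

```text
{'fx': 404.85934823462725, 'fy': 404.85934823462725, 'cx': 321.0768501424745, 'cy': 237.55108976304214, 'k1': -0.07093157309954905, 'origin': array([0.05842339, 0.57799741, 0.38377845]), 'orientation': array([ 0.77757414, -0.10966295, -0.08698732,  0.61301362])}
cam in tool [ 0.0782  0.0006 -0.1698] [[ 0.     0.961  0.277]
 [ 1.    -0.    -0.001]
 [-0.001  0.277 -0.961]]
row [ 0.     -0.      0.6277] [-1.4132 -2.0914 -0.2869] yaw 76.5 -> 20.0 dist mm 762.0 t 1.1
```

```bash
python3 -m creep '[[0,0,0,-0.3,-0.2,-0.1,1],[0,0,0,-0.6,-0.4,-0.2,1],[0,0,0,-0.95,-0.62,-0.29,1],[0,0,0,-0.95,-0.62,-0.29,1],[0,0,0,-0.95,-0.62,-0.29,1],[0,0,0,-0.95,-0.62,-0.29,1],[0,0,0,-0.95,-0.62,-0.29,1],[0,0,0,-0.95,-0.62,-0.29,1],[0,0,0,-0.95,-0.62,-0.29,1],[0,0,0,-0.95,-0.62,-0.29,1],[0,0,0,-0.95,-0.62,-0.29,1],[0,0,0,-0.95,-0.62,-0.29,1],[0,0,0,-0.95,-0.62,-0.29,1]]' 20
python3 - <<'E'
from h import *
cal,im=shot("wrist","w1")
for n in "bush_medium nest_medium nest_large".split():
    for d in arm.tip_of(n,"wrist")[:2]:
        p=w(cal,d["at"]); print(n,round(d["score"],2),p.round(4),px(cal,p).round(0)[0])
plan(0.38,-0.12,0.30,20)
E
```

```text
clock: 2.18
tcp_pos: [0.367, 0.3123, 0.3005]
tcp_rot: [-0.001, 0.117, 0.993, -0.0]
wrist_force: [0.4, -0.9, -0.6]
grip_width: 0.0913
grasp_force: 0.0
bush_medium 0.95 [ 0.5954  0.2662 -0.001 ] [326. 363.]
bush_medium 0.7 [0.4638 0.0795 0.001 ] [162. 306.]
nest_medium 0.8 [ 0.3895  0.2698 -0.0057] [290. 216.]
nest_large 0.78 [0.4889 0.4273 0.002 ] [434. 265.]
row [-3.000e-04 -1.000e-04  6.287e-01] [-0.3754 -1.3919  0.0026] yaw 76.6 -> 20.0 dist mm 432.0 t 2.3833
```

```bash
python3 -m creep '[[0,0,0.3,-0.25,-0.95,0,1],[0,0,0.63,-0.25,-0.95,0,1],[0,0,0.63,-0.25,-0.95,0,1],[0,0,0.63,-0.25,-0.95,0,1],[0,0,0.63,-0.25,-0.95,0,1],[0,0,0.63,-0.25,-0.95,0,1],[0,0,0.63,-0.25,-0.95,0,1],[0,0,0.63,-0.25,-0.95,0,1],[0,0,0.63,-0.25,-0.95,0,1],[0,0,0.63,-0.25,-0.95,0,1]]'
python3 - <<'E'
from h import *
plan(0.38,-0.25,0.30,20)
E
```

```text
clock: 3.22
tcp_pos: [0.3743, 0.0172, 0.3009]
tcp_rot: [-0.0, 0.574, 0.819, 0.0]
wrist_force: [0.4, 0.9, 0.2]
grip_width: 0.0912
grasp_force: 0.0
row [ 0.0002 -0.0005 -0.001 ] [-0.8439 -0.2855  0.0024] yaw 19.9 -> 20.0 dist mm 267.0 t 3.2167
```

```bash
python3 -m creep '[[0,0,0,-0.15,-0.05,0,1],[0,0,0,-0.35,-0.1,0,1],[0,0,0,-0.75,-0.22,0,1],[0,0,0,-0.75,-0.22,0,1],[0,0,0,-0.75,-0.22,0,1],[0,0,0,-0.75,-0.22,0,1],[0,0,0,-0.75,-0.22,0,1],[0,0,0,-0.75,-0.22,0,1],[0,0,0,-0.75,-0.22,0,1],[0,0,0,-0.75,-0.22,0,1]]'
python3 - <<'E'
from h import *
cal,im=shot("wrist","w2"); print(arm.state()["tcp_pos"])
for n in "pedestal base bush_small bush_large".split():
    for d in arm.tip_of(n,"wrist")[:3]:
        p=w(cal,d["at"]); print(n,round(d["score"],2),p.round(4),px(cal,p).round(0)[0])
import json; json.dump({k:np.array(v).tolist() for k,v in cal.items()},open("cal_w2.json","w"))
E
```

```text
clock: 4.05
tcp_pos: [0.3888, -0.2151, 0.3009]
tcp_rot: [-0.0, 0.573, 0.819, 0.0]
wrist_force: [-0.2, 0.3, 0.4]
grip_width: 0.0914
grasp_force: 0.0
[ 0.38874916 -0.21526323  0.30103872]
pedestal 0.85 [ 4.671e-01 -9.570e-02  4.000e-04] [422. 116.]
base 0.63 [ 0.3661 -0.2848 -0.002 ] [283. 238.]
bush_small 0.96 [ 6.236e-01 -1.073e-01 -3.000e-04] [538. 175.]
bush_small 0.84 [ 0.6191 -0.1679 -0.0023] [511. 220.]
bush_small 0.83 [ 0.669  -0.0336  0.0019] [600. 130.]
bush_large 0.93 [ 5.722e-01 -2.621e-01  4.000e-04] [445. 276.]
```

View pics/w2.png

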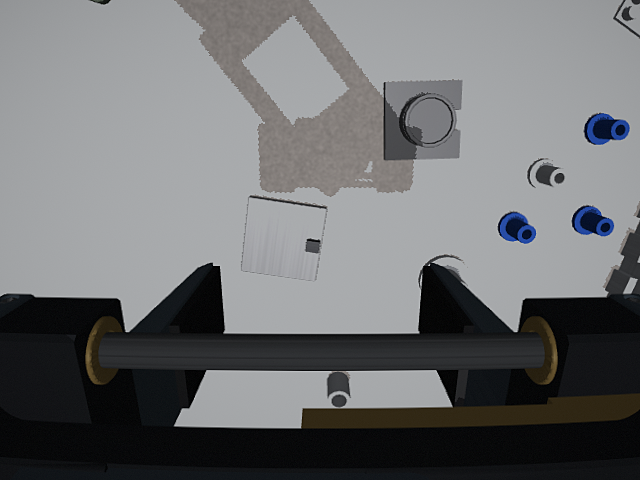

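Run:
```python
import cv2,numpy as np
a=cv2.imread("pics/w2.png")
b=cv2.resize(a[190:286,236:332],(480,480),interpolation=cv2.INTER_NEAREST)
p=cv2.resize(a[72:168,376:472],(480,480),interpolation=cv2.INTER_NEAREST)
cv2.imwrite("pics/z2.png",np.hstack([b,p])[:, :]) if 0 else cv2.imwrite("pics/z2.png",cv2.resize(np.hstack([b,p]),(800,400)))
```

```text
(no output)
```

View pics/z2.png

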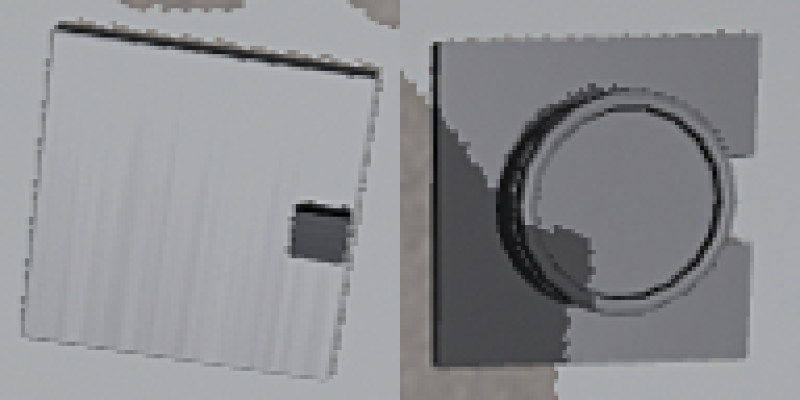

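Run:
```python
from h import *
import json
cal={k:(np.array(v) if isinstance(v,list) else v) for k,v in json.load(open("cal_w2.json")).items()}
def go(n,pts,ox,oy,x0,z,S):
    P=np.array([ray(cal,ox+(x-x0)/4.1667-.4,oy+y/4.1667-.4,z) for x,y in pts]); c=P.mean(0)
    e=np.r_[[P[1]-P[0],P[2]-P[3]]]; f=np.r_[[P[0]-P[3],P[1]-P[2]]]
    g=lambda v:np.degrees(np.arctan2(v[:,1],v[:,0]))
    print(n,c.round(4),"sides",np.linalg.norm(e,axis=1).round(4),np.linalg.norm(f,axis=1).round(4),"yaw",g(e).round(1),(g(f)-90).round(1)); return c
go("base",[(57,30),(377,76),(329,379),(22,337)],236,190,0,.012,.092)
go("ped",[(440,42),(759,34),(748,357),(438,363)],376,72,400,.012,.084)
print("cup",ray(cal,376+223/4.1667-.4,72+201/4.1667-.4,.045),"key",ray(cal,236+320/4.1667,190+237/4.1667,.02))
plan(0.465,-0.100,0.10,20)
```

```text
base [ 0.366  -0.2828  0.012 ] sides [0.0892 0.0901] [0.0914 0.0912] yaw [11.6 11.8] [10.8 11.4]
ped [ 0.4669 -0.1     0.012 ] sides [0.0831 0.0843] [0.0822 0.0832] yaw [22.2 21.5] [21.8 22.6]
cup [ 0.46526077 -0.10048978  0.045     ] key [ 0.40176416 -0.27636184  0.02      ]
row [ 0.0003  0.0001 -0.0013] [0.2778 0.3712 0.6705] yaw 19.9 -> 20.0 dist mm 245.0 t 4.3
```

Base at (0.366,-0.283), yaw 11.4°. Pedestal at (0.466,-0.100), yaw 22°. The measured sides and the key position are consistent with these.

```bash
python3 -m creep '[[0,0,0,0.1,0.1,0.2,1],[0,0,0,0.2,0.25,0.4,1],[0,0,0,0.278,0.374,0.67,1],[0,0,0,0.278,0.374,0.67,1],[0,0,0,0.278,0.374,0.67,1],[0,0,0,0.278,0.374,0.67,1],[0,0,0,0.278,0.374,0.67,1],[0,0,0,0.278,0.374,0.67,1],[0,0,0,0.278,0.374,0.67,1]]'
python3 - <<'E'
from h import *
plan(0.466,-0.100,0.016,20)
E
```

```text
clock: 5.05
tcp_pos: [0.4663, -0.101, 0.101]
tcp_rot: [0.001, 0.575, 0.818, 0.0]
wrist_force: [-0.3, -0.4, 0.0]
grip_width: 0.0912
grasp_force: 0.0
row [ 0.0007  0.0007 -0.0019] [ 0.0037 -0.0003  0.2833] yaw 19.8 -> 20.0 dist mm 85.0 t 5.05
```

```bash
python3 -m creep '[[0,0,0,0,0,0.07,1],[0,0,0,0.003,0,0.14,1],[0,0,0,0.003,0,0.2,1],[0,0,0,0.003,0,0.24,1],[0,0,0,0.003,0,0.27,1],[0,0,0,0.003,0,0.283,1],[0,0,0,0.003,0,0.283,1],[0,0,0,0.003,0,0.283,0],[0,0,0,0.003,0,0.283,0],[0,0,0,0.003,0,0.283,0],[0,0,0,0.003,0,0.283,0],[0,0,0,0.003,0,0.283,0],[0,0,0,0.003,0,0.283,0],[0,0,0,0.003,0,0.283,0],[0,0,0,0.003,0,0.283,0],[0,0,0,0.003,0,0.283,0]]' 25
python3 - <<'E'
from h import *
print(arm.state()["tcp_pos"]);cal,im=shot("wrist","w3")
E
```

```text
clock: 6.38
tcp_pos: [0.4657, -0.0997, 0.0152]
tcp_rot: [0.0, 0.575, 0.818, 0.0]
wrist_force: [-0.2, -0.5, 2.4]
grip_width: 0.0536
grasp_force: 25.0
[ 0.46568382 -0.09966977  0.01522672]
```

View pics/w3.png

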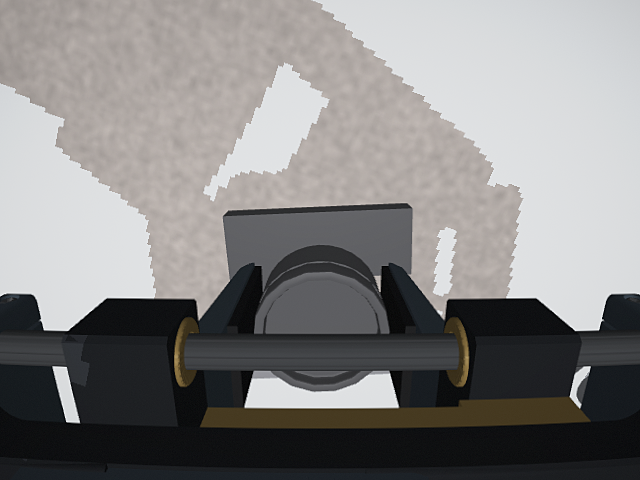

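Run:
```python
from h import *
cal=arm.calibration("wrist"); s=arm.state(); t=s["tcp_pos"]
R0=rot(s["tcp_rot"]); X,Y=R0.apply([1,0,0]),R0.apply([0,1,0])
a,b=ray(cal,224,216,.012),ray(cal,412,209,.012)
d=b-a; print("edge len",np.linalg.norm(d),"yaw",np.degrees(np.arctan2(d[1],d[0])),"tool",np.degrees(np.arctan2(Y[1],Y[0])))
m=(a+b)/2; n=np.array([-d[1],d[0],0])/np.linalg.norm(d); n*=np.sign(n@(t-m)); c=m+n*.042; c[2]=0; print("centre",c,"off tool xy",((c-t)@X).round(4),((c-t)@Y).round(4))
plan(0.466,-0.100,0.09,None)
```

```text
edge len 0.08254271367948267 yaw 21.976154153973056 tool 19.793608990284042
centre [ 0.46692455 -0.10078209  0.        ] off tool xy -0.0015 0.0008
row [ 0.0003  0.0001 -0.    ] [-0.0015  0.0008 -0.2493] yaw 19.8 -> 19.8 dist mm 75.0 t 6.4333
```

```bash
python3 -m creep '[[0,0,0,0,0,-0.03,0],[0,0,0,0,0,-0.08,0],[0,0,0,0,0,-0.15,0],[0,0,0,0,0,-0.21,0],[0,0,0,0,0,-0.25,0],[0,0,0,0,0,-0.25,0]]' 25
python3 - <<'E'
from h import *
plan(0.366,-0.282,0.07,9.4)
E
```

```text
clock: 6.93
tcp_pos: [0.4668, -0.1001, 0.0924]
tcp_rot: [0.002, 0.575, 0.818, 0.001]
wrist_force: [0.8, -0.5, -1.9]
grip_width: 0.0535
grasp_force: 25.0
row [0.0026 0.0014 0.1155] [-0.4566 -0.5218  0.0737] yaw 19.8 -> 9.4 dist mm 209.0 t 6.9333
```

```bash
python3 -m creep '[[0,0,0.02,-0.05,-0.06,0,0],[0,0,0.04,-0.13,-0.15,0,0],[0,0,0.07,-0.22,-0.25,0,0],[0,0,0.1,-0.31,-0.35,0,0],[0,0,0.115,-0.38,-0.43,0,0],[0,0,0.115,-0.43,-0.49,0,0],[0,0,0.115,-0.457,-0.522,0.03,0],[0,0,0.115,-0.457,-0.522,0.07,0],[0,0,0.115,-0.457,-0.522,0.07,0],[0,0,0.115,-0.457,-0.522,0.07,0]]' 25
python3 - <<'E'
from h import *
plan(0.366,-0.282,0.03,9.4)
cal,im=shot("wrist","w4")
E
```

```text
clock: 7.77
tcp_pos: [0.3634, -0.281, 0.068]
tcp_rot: [-0.002, 0.647, 0.763, 0.0]
wrist_force: [-0.0, -0.2, -2.8]
grip_width: 0.0534
grasp_force: 25.0
row [-0.0015 -0.0018  0.0001] [-0.0052  0.0083  0.1265] yaw 9.4 -> 9.4 dist mm 38.0 t 7.7667
```

View pics/w4.png

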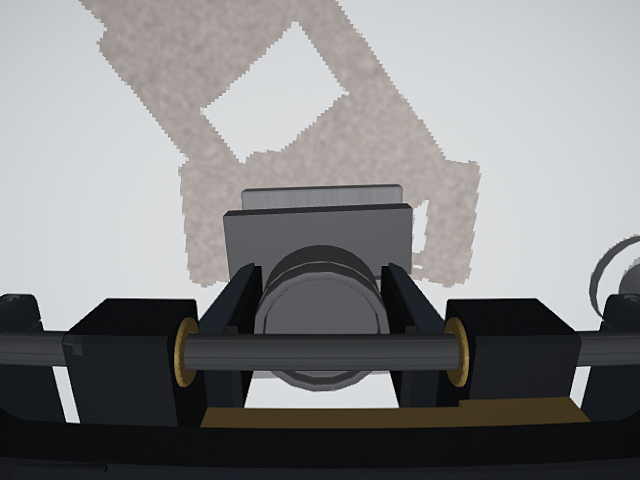

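Run:
```python
from h import *
cal=arm.calibration("wrist"); s=arm.state(); t=s["tcp_pos"]
R0=rot(s["tcp_rot"]); Y=R0.apply([0,1,0])
def f(p,q,z,h):
    a,b=ray(cal,*p,z),ray(cal,*q,z); d=b-a; m=(a+b)/2; n=np.array([-d[1],d[0],0])/np.linalg.norm(d); n*=np.sign(n@(t-m)); c=m+n*h
    print("len",np.linalg.norm(d).round(4),"yaw",np.degrees(np.arctan2(d[1],d[0])).round(2),"centre",c.round(4),t)
f((242.5,190.5),(402,186),.012,.046)
f((224,216),(412,209),.012+.068-.0152,.042)
```

```text
len 0.0901 yaw 11.11 centre [ 0.367  -0.2839  0.012 ] [ 0.36414112 -0.2811942   0.06857016]
len 0.0828 yaw 11.66 centre [ 0.3651 -0.2826  0.0648] [ 0.36414112 -0.2811942   0.06857016]
```

```bash
python3 -m creep '[[0,0,0,-0.003,0.008,0.03,0],[0,0,0,-0.003,0.008,0.06,0],[0,0,0,-0.003,0.008,0.085,0],[0,0,0,-0.003,0.008,0.105,0],[0,0,0,-0.003,0.008,0.115,0],[0,0,0,-0.003,0.008,0.125,0],[0,0,0,-0.003,0.008,0.13,0],[0,0,0,-0.003,0.008,0.13,0],[0,0,0,-0.003,0.008,0.13,0]]' 25
python3 - <<'E'
from h import *
plan(0.366,-0.282,0.0272,9.4); print(arm.state()["tcp_pos"],arm.state()["wrist_force"])
E
```

```text
clock: 8.57
tcp_pos: [0.3672, -0.2823, 0.0301]
tcp_rot: [0.0, 0.647, 0.763, 0.0]
wrist_force: [0.2, 0.2, -3.3]
grip_width: 0.0531
grasp_force: 25.0
row [0.0002 0.0001 0.0004] [ 0.0017 -0.0036  0.0097] yaw 9.4 -> 9.4 dist mm 3.0 t 8.5667
[ 0.36715255 -0.28231994  0.0301225 ] [ 0.20562599  0.15648972 -3.29700012]
```

```bash
python3 -m creep '[[0,0,0,0.001,-0.003,0.004,0],[0,0,0,0.001,-0.003,0.007,0],[0,0,0,0.001,-0.003,0.009,0],[0,0,0,0.001,-0.003,0.011,0],[0,0,0,0.001,-0.003,0.011,0],[0,0,0,0.001,-0.003,0.011,0]]' 25
```

```text
clock: 9.07
tcp_pos: [0.3661, -0.2821, 0.0272]
tcp_rot: [0.0, 0.647, 0.763, 0.0]
wrist_force: [-1.8, 1.3, 4.4]
grip_width: 0.0534
grasp_force: 25.0
```

```bash
python3 -m creep '[[0,0,0,0,0,0,0.3],[0,0,0,0,0,0,0.6],[0,0,0,0,0,0,1],[0,0,0,0,0,0,1],[0,0,0,0,0,0,1],[0,0,0,0,0,0,1],[0,0,0,0,0,0,1],[0,0,0,0,0,-0.05,1],[0,0,0,0,0,-0.15,1],[0,0,0,0,0,-0.28,1],[0,0,0,0.1,0,-0.4,1],[0,0,0,0.15,0,-0.6,1],[0,0,0,0.15,0,-0.75,1],[0,0,0,0.15,0,-0.75,1],[0,0,0,0.15,0,-0.75,1],[0,0,0,0.15,0,-0.75,1]]'
python3 - <<'E'
from h import *
cal,im=shot("wrist","w5")
import json; json.dump({k:np.array(v).tolist() for k,v in cal.items()},open("cal_w5.json","w"))
for n in "pedestal base bush_small bush_large".split():
    for d in arm.tip_of(n,"wrist")[:2]:
        p=w(cal,d["at"]); print(n,round(d["score"],2),p.round(4),px(cal,p).round(0)[0])
print(px(cal,[0.366,-.283,.012]),arm.state()["tcp_pos"])
u,v=px(cal,[0.366,-.283,.03])[0].astype(int); a=im[max(0,v-70):v+70,u-70:u+70]; print(u,v)
cv2.imwrite("pics/z5.png",cv2.resize(np.ascontiguousarray(a[:,:,::-1]),None,fx=4,fy=4,interpolation=0))
E
```

```text
clock: 10.4
tcp_pos: [0.3593, -0.238, 0.2531]
tcp_rot: [0.002, 0.646, 0.763, 0.0]
wrist_force: [-0.4, 0.7, -0.5]
grip_width: 0.0911
grasp_force: 0.0
pedestal 0.78 [ 0.3658 -0.2793  0.0139] [319. 240.]
bush_small 0.9 [ 0.6185 -0.1706  0.0012] [569. 177.]
bush_small 0.84 [ 0.6263 -0.1065 -0.0043] [590. 118.]
bush_large 0.76 [ 0.5762 -0.2645  0.003 ] [508. 254.]
[[319.05864996 242.56351092]] [ 0.35801383 -0.23734643  0.250067  ]
319 247
```

View pics/z5.png

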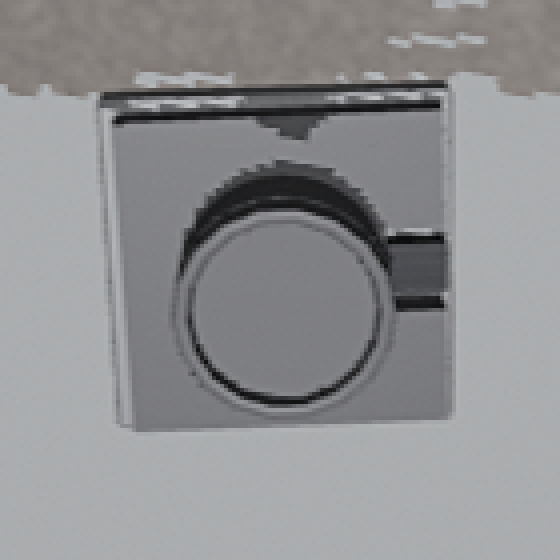

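Run:
```python
from h import *
import json
cal={k:(np.array(v) if isinstance(v,list) else v) for k,v in json.load(open("cal_w5.json")).items()}
def go(n,pts,z):
    P=np.array([ray(cal,249+x/4-.4,177+y/4-.4,z) for x,y in pts]); c=P.mean(0)
    e=np.r_[[P[1]-P[0],P[2]-P[3]]]; f=np.r_[[P[0]-P[3],P[1]-P[2]]]
    g=lambda v:np.degrees(np.arctan2(v[:,1],v[:,0]))
    print(n,c.round(4),np.linalg.norm(e,axis=1).round(4),np.linalg.norm(f,axis=1).round(4),"yaw",g(e).round(1),(g(f)-90).round(1))
go("ped",[(113,124),(441,106),(452,415),(135,430)],.024)
print("cup centre",ray(cal,249+286/4-.4,177+307/4-.4,.057))
plan(0.624,-0.106,0.12,None)
for c in ["top"]:
    k,im=shot(c,"top1")
    for n in ["pedestal","base"]:
        for d in arm.tip_of(n,c)[:3]: print(n,round(d["score"],2),w(k,d["at"]).round(4))
```

```text
ped [ 0.3667 -0.2817  0.024 ] [0.0824 0.0842] [0.0829 0.0834] yaw [12.6 12.3] [11.8 13. ]
cup centre [ 0.36656358 -0.27990408  0.057     ]
row [-0.0016 -0.0016 -0.    ] [0.2856 0.9474 0.4319] yaw 9.4 -> 9.4 dist mm 324.0 t 10.65
pedestal 0.95 [ 0.3677 -0.2817  0.0103]
base 0.66 [ 3.686e-01 -2.870e-01 -1.000e-04]
```

```bash
python3 -m creep '[[0,0,0,0.1,0.12,0,1],[0,0,0,0.2,0.3,0,1],[0,0,0,0.43,0.95,0.1,0.6],[0,0,0,0.43,0.95,0.1,0.6],[0,0,0,0.43,0.95,0.1,0.6],[0,0,0,0.43,0.95,0.1,0.6],[0,0,0,0.43,0.95,0.1,0.6],[0,0,0,0.43,0.95,0.1,0.6],[0,0,0,0.43,0.95,0.1,0.6],[0,0,0,0.43,0.95,0.1,0.6],[0,0,0,0.43,0.95,0.1,0.6],[0,0,0,0.43,0.95,0.1,0.6],[0,0,0,0.43,0.95,0.1,0.6]]'
python3 - <<'E'
from h import *
cal,im=shot("wrist","w6")
for n in "bush_small".split():
    for d in arm.tip_of(n,"wrist")[:4]:
        p=w(cal,d["at"]); print(n,round(d["score"],2),p.round(4),px(cal,p).round(0)[0])
u,v=px(cal,[0.624,-.106,.02])[0].astype(int); print(u,v)
a=im[v-50:v+50,u-75:u+75]
cv2.imwrite("pics/z6.png",cv2.resize(np.ascontiguousarray(a[:,:,::-1]),None,fx=5,fy=5,interpolation=0))
import json; json.dump({k:np.array(v).tolist() for k,v in cal.items()},open("cal_w6.json","w"))
E
```

```text
clock: 11.88
tcp_pos: [0.6178, -0.0646, 0.2223]
tcp_rot: [0.0, 0.647, 0.762, 0.0]
wrist_force: [1.0, -0.6, 0.5]
grip_width: 0.0544
grasp_force: 0.0
bush_small 0.91 [ 6.701e-01 -3.410e-02  1.000e-04] [378. 183.]
bush_small 0.86 [ 6.258e-01 -1.089e-01  5.000e-04] [321. 248.]
bush_small 0.56 [ 0.6212 -0.1733 -0.0019] [307. 304.]
bush_small 0.54 [ 0.7123 -0.1348 -0.0031] [398. 283.]
319 251
```

View pics/z6.png

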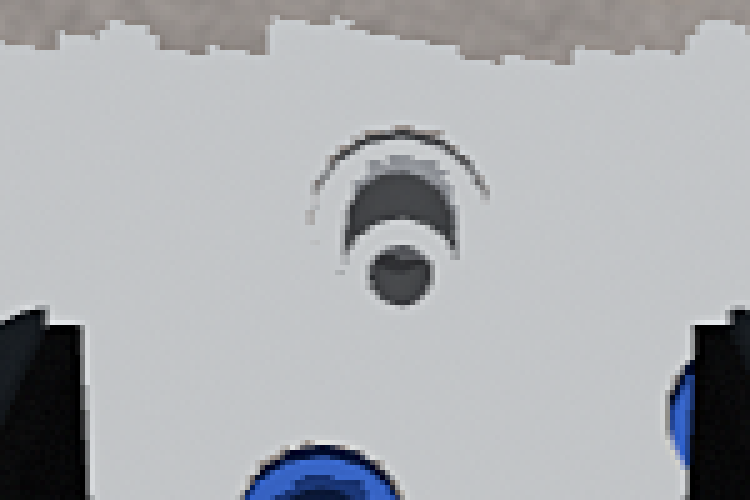

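Run:
```python
from h import *
import json
cal={k:(np.array(v) if isinstance(v,list) else v) for k,v in json.load(open("cal_w6.json")).items()}
p=ray(cal,324,255.8,.038); print(p)
plan(p[0],p[1],0.10,9.4); plan(p[0],p[1],0.010,9.4)
```

```text
[ 0.62775309 -0.10397258  0.038     ]
row [ 0.0005  0.0001 -0.0003] [-0.1352  0.0101  0.4082] yaw 9.4 -> 9.4 dist mm 129.0 t 11.9833
row [ 0.0005  0.0001 -0.0003] [-0.1351  0.0099  0.7082] yaw 9.4 -> 9.4 dist mm 216.0 t 11.9833
```

```bash
python3 -m creep '[[0,0,0,-0.06,0,0.08,0.6],[0,0,0,-0.135,0.007,0.2,0.6],[0,0,0,-0.135,0.007,0.3,0.6],[0,0,0,-0.135,0.007,0.4,0.6],[0,0,0,-0.135,0.007,0.48,0.6],[0,0,0,-0.135,0.007,0.56,0.6],[0,0,0,-0.135,0.007,0.63,0.6],[0,0,0,-0.135,0.007,0.68,0.6],[0,0,0,-0.135,0.007,0.705,0.6],[0,0,0,-0.135,0.007,0.705,0.6],[0,0,0,-0.135,0.007,0.705,0.6],[0,0,0,-0.135,0.007,0.705,0],[0,0,0,-0.135,0.007,0.705,0],[0,0,0,-0.135,0.007,0.705,0],[0,0,0,-0.135,0.007,0.705,0],[0,0,0,-0.135,0.007,0.705,0],[0,0,0,-0.135,0.007,0.705,0]]' 15
python3 -m creep '[[0,0,0,0,0,0,0],[0,0,0,0,0,0,0],[0,0,0,0,0,-0.03,0],[0,0,0,0,0,-0.1,0],[0,0,0,0,0,-0.2,0],[0,0,0,0,0,-0.32,0],[0,0,0,0,0,-0.38,0],[0,0,0,0,0,-0.4,0],[0,0,0,0,0,-0.4,0]]' 15
python3 - <<'E'
from h import *
shot("wrist","w7"); plan(0.3665,-0.281,0.13,9.4)
E
```

```text
clock: 13.4
tcp_pos: [0.6276, -0.1033, 0.0107]
tcp_rot: [0.0, 0.646, 0.763, 0.0]
wrist_force: [0.3, 0.5, 0.2]
grip_width: 0.0215
grasp_force: 15.0
clock: 14.15
tcp_pos: [0.6283, -0.1034, 0.1322]
tcp_rot: [0.002, 0.647, 0.763, 0.001]
wrist_force: [0.3, 0.2, -0.2]
grip_width: 0.0218
grasp_force: 15.0
row [ 0.0001 -0.      0.0004] [-4.420e-01 -9.543e-01  5.000e-04] yaw 9.4 -> 9.4 dist mm 315.0 t 14.2
```

View pics/w7.png

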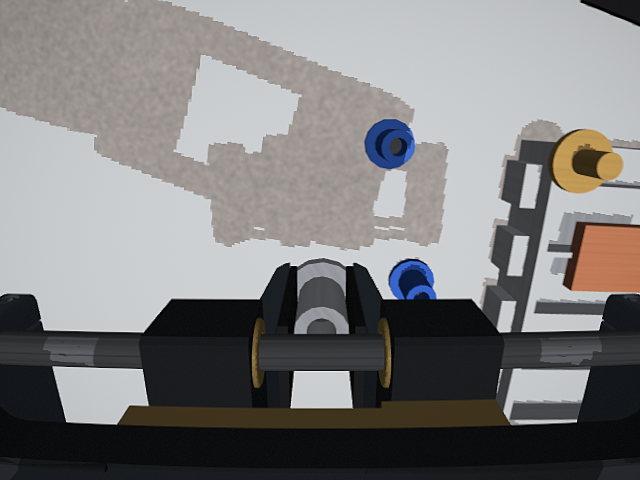

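```bash
python3 - <<'E'
from h import *
s=arm.state(); cal=arm.calibration("wrist"); R0=rot(s["tcp_rot"]); t=s["tcp_pos"]
print((R0.inv().apply(ray(cal,321,260,t[2]-.0107+.006)-t)*1000).round(1), "expect x=18")
print((R0.inv().apply(ray(cal,321,328,t[2]-.0107+.038)-t)*1000).round(1), "bore, expect 0")
E
python3 -m creep '[[0,0,0,-0.04,-0.08,0,0],[0,0,0,-0.09,-0.19,0,0],[0,0,0,-0.14,-0.31,0,0],[0,0,0,-0.2,-0.43,0,0],[0,0,0,-0.25,-0.55,0,0],[0,0,0,-0.31,-0.67,0,0],[0,0,0,-0.36,-0.78,0,0],[0,0,0,-0.4,-0.87,0,0],[0,0,0,-0.43,-0.93,0,0],[0,0,0,-0.442,-0.954,0,0],[0,0,0,-0.442,-0.954,0,0],[0,0,0,-0.442,-0.954,0,0]]' 15
```

```text
[18.1  0.5  4.7] expect x=18
[  1.    0.5 -27.3] bore, expect 0
clock: 15.2
tcp_pos: [0.3668, -0.2806, 0.1293]
tcp_rot: [-0.001, 0.647, 0.763, 0.0]
wrist_force: [-0.0, 1.1, -0.6]
grip_width: 0.0216
grasp_force: 15.0
```

```bash
python3 - <<'E'
from h import *
plan(0.3667,-0.2812,0.065,9.4)
E
python3 -m creep '[[0,0,0,-0.002,0,0.04,0],[0,0,0,-0.002,0,0.09,0],[0,0,0,-0.002,0,0.14,0],[0,0,0,-0.002,0,0.18,0],[0,0,0,-0.002,0,0.2,0],[0,0,0,-0.002,0,0.212,0],[0,0,0,-0.002,0,0.212,0],[0,0,0,-0.002,0,0.212,0]]' 15
python3 - <<'E'
from h import *
plan(0.3667,-0.2812,0.0627,9.4)
E
```

```text
row [-0.0004 -0.0011 -0.0002] [-0.0023 -0.0005  0.2142] yaw 9.4 -> 9.4 dist mm 64.0 t 15.2
clock: 15.87
tcp_pos: [0.3676, -0.2816, 0.0668]
tcp_rot: [0.0, 0.646, 0.763, 0.0]
wrist_force: [-1.0, 0.1, -0.4]
grip_width: 0.0216
grasp_force: 15.0
row [0.0003 0.0001 0.0009] [ 0.0017 -0.0028  0.0137] yaw 9.5 -> 9.4 dist mm 4.0 t 15.8667
```

```bash
python3 -m creep '[[0,0,0,0.001,-0.002,0.005,0],[0,0,0,0.001,-0.002,0.009,0],[0,0,0,0.001,-0.002,0.012,0],[0,0,0,0.001,-0.002,0.014,0],[0,0,0,0.001,-0.002,0.014,0],[0,0,0,0.001,-0.002,0.014,0]]' 15
```

```text
clock: 16.37
tcp_pos: [0.3664, -0.2815, 0.0626]
tcp_rot: [0.0, 0.647, 0.763, 0.0]
wrist_force: [0.5, 0.6, 1.5]
grip_width: 0.0214
grasp_force: 15.0
```

```bash
python3 -m creep '[[0,0,0,0,0,0,0.3],[0,0,0,0,0,0,0.45],[0,0,0,0,0,0,0.6],[0,0,0,0,0,0,0.6],[0,0,0,0,0,0,0.6],[0,0,0,0,0,0,0.6],[0,0,0,0,0,-0.05,0.6],[0,0,0,0,0,-0.12,0.6],[0,0,0,0,0,-0.22,0.6],[0,0,0,0,0,-0.34,0.8],[0,0,0,0.2,0.1,-0.46,1],[0,0,0,0.2,0.3,-0.56,1],[0,0,0,0.2,0.4,-0.6,1],[0,0,0,0.2,0.4,-0.6,1],[0,0,0,0.2,0.4,-0.6,1],[0,0,0,0.2,0.4,-0.6,1]]'
python3 - <<'E'
from h import *
cal,im=shot("wrist","w8")
for n in "bush_small bush_large pedestal".split():
    for d in arm.tip_of(n,"wrist")[:3]:
        p=w(cal,d["at"]); print(n,round(d["score"],2),p.round(4),px(cal,p).round(0)[0])
out=[]
for P in ([0.3665,-.281,.06],[0.573,-.264,.04]):
    u,v=px(cal,P)[0].astype(int); u=min(max(u,60),580); v=min(max(v,60),420); print(u-60,v-60)
    out.append(cv2.resize(im[v-60:v+60,u-60:u+60,::-1],(400,400),interpolation=0))
cv2.imwrite("pics/z8.png",np.hstack(out))
import json; json.dump({k:np.array(v).tolist() for k,v in cal.items()},open("cal_w8.json","w"))
E
```

```text
clock: 17.7
tcp_pos: [0.4762, -0.2021, 0.2429]
tcp_rot: [0.001, 0.646, 0.764, 0.0]
wrist_force: [0.4, 0.9, -0.9]
grip_width: 0.0913
grasp_force: 0.0
bush_small 0.93 [ 0.3669 -0.2825  0.0513] [194. 273.]
bush_small 0.88 [ 0.6708 -0.034  -0.004 ] [543.  68.]
bush_small 0.76 [ 0.7098 -0.1314 -0.0047] [550. 172.]
pedestal 0.66 [ 0.5737 -0.2624  0.0033] [400. 270.]
pedestal 0.62 [ 0.3667 -0.2806  0.0113] [205. 258.]
130 215
345 224
```

View pics/z8.png

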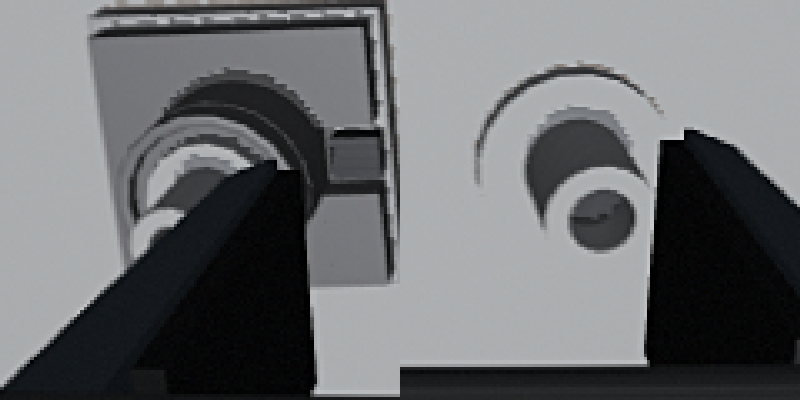

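Run:
```python
from h import *
import json
cal={k:(np.array(v) if isinstance(v,list) else v) for k,v in json.load(open("cal_w8.json")).items()}
p=ray(cal,405.2,289.3,.05); print(p); plan(p[0],p[1],0.012,9.4)
```

```text
[ 0.57076617 -0.26518288  0.05      ]
row [-0.0014 -0.0008 -0.0002] [-0.2593  0.2882  0.7639] yaw 9.4 -> 9.4 dist mm 257.0 t 17.9
```

```bash
python3 -m creep '[[0,0,0,-0.08,0.09,0.03,1],[0,0,0,-0.17,0.19,0.1,1],[0,0,0,-0.256,0.291,0.2,1],[0,0,0,-0.256,0.291,0.3,1],[0,0,0,-0.256,0.291,0.4,1],[0,0,0,-0.256,0.291,0.5,1],[0,0,0,-0.256,0.291,0.6,1],[0,0,0,-0.256,0.291,0.68,1],[0,0,0,-0.256,0.291,0.73,1],[0,0,0,-0.256,0.291,0.762,1],[0,0,0,-0.256,0.291,0.762,1],[0,0,0,-0.256,0.291,0.762,1],[0,0,0,-0.256,0.291,0.762,0],[0,0,0,-0.256,0.291,0.762,0],[0,0,0,-0.256,0.291,0.762,0],[0,0,0,-0.256,0.291,0.762,0],[0,0,0,-0.256,0.291,0.762,0],[0,0,0,-0.256,0.291,0.762,0]]' 25
python3 -m creep '[[0,0,0,0,0,0,0],[0,0,0,0,0,0,0],[0,0,0,0,0,0,0],[0,0,0,0,0,0,0]]'
```

```text
clock: 19.4
tcp_pos: [0.5737, -0.264, 0.0142]
tcp_rot: [0.0, 0.646, 0.763, 0.0]
wrist_force: [-0.1, -0.1, 0.3]
grip_width: 0.0544
grasp_force: 0.0
clock: 19.73
tcp_pos: [0.5731, -0.264, 0.0138]
tcp_rot: [-0.0, 0.646, 0.763, -0.0]
wrist_force: [-1.2, 0.5, 0.5]
grip_width: 0.0338
grasp_force: 25.0
```

```bash
python3 -m creep '[[0,0,0,0,0,-0.03,0],[0,0,0,0,0,-0.1,0],[0,0,0,0,0,-0.2,0],[0,0,0,0,0,-0.32,0],[0,0,0,0,0,-0.42,0],[0,0,0,0,0,-0.45,0],[0,0,0,0,0,-0.45,0]]' 25
python3 - <<'E'
from h import *
s=arm.state(); cal,im=shot("wrist","w9"); R0=rot(s["tcp_rot"]); t=s["tcp_pos"]; print(t)
E=t-[0,0,.0138]
# bore centre by dark blob near expected
u,v=px(cal,E+[0,0,.05])[0]; print("expected bore px",u,v)
print(im[int(v)-40:int(v)+40:4,int(u),0])
print(im[int(v),int(u)-40:int(u)+40:4,0])
plan(0.530,0.08,0.145,None)
E
```

```text
clock: 20.32
tcp_pos: [0.5753, -0.2648, 0.1523]
tcp_rot: [0.003, 0.647, 0.763, 0.001]
wrist_force: [0.9, -0.1, -1.6]
grip_width: 0.0334
grasp_force: 25.0
[ 0.57527571 -0.26475959  0.15231997]
expected bore px 320.26679974955783 342.3909389709336
[ 73 152 146 140 144  78  53  52  24  33  46  50  56  59  50  58  51  22
 143 146]
[45 46 46 45 46 46 46 46 46 45 46 47 46 46 46 46 47 47 45 45]
row [ 0.0011  0.0006 -0.    ] [1.1554 0.0439 0.0143] yaw 9.4 -> 9.4 dist mm 347.0 t 20.3667
```

```bash
python3 -m creep '[[0,0,0,0.08,0,0,0],[0,0,0,0.19,0.01,0,0],[0,0,0,0.31,0.01,0,0],[0,0,0,0.43,0.02,0,0],[0,0,0,0.55,0.02,0,0],[0,0,0,0.67,0.03,0,0],[0,0,0,0.78,0.03,0,0],[0,0,0,0.87,0.04,0,0],[0,0,0,0.94,0.04,0,0],[0,0,0,1,0.04,0,0],[0,0,0,1,0.04,0,0]]' 25
python3 - <<'E'
from h import *
plan(0.487,0.30,0.145,None); plan(0.487,0.428,0.10,None)
E
```

```text
clock: 21.28
tcp_pos: [0.5338, 0.0368, 0.1462]
tcp_rot: [-0.003, 0.645, 0.764, -0.001]
wrist_force: [0.5, 0.0, -1.6]
grip_width: 0.0336
grasp_force: 25.0
row [-0.0035 -0.0014 -0.    ] [ 0.8911 -0.0072  0.006 ] yaw 9.6 -> 9.6 dist mm 267.0 t 21.2833
row [-0.0035 -0.0014 -0.    ] [1.3114 0.0649 0.1566] yaw 9.6 -> 9.6 dist mm 397.0 t 21.2833
```

```bash
python3 -m creep '[[0,0,0,0.08,0,0,0],[0,0,0,0.19,0,0,0],[0,0,0,0.31,0,0,0],[0,0,0,0.43,0,0,0],[0,0,0,0.55,0,0,0],[0,0,0,0.67,0,0,0],[0,0,0,0.78,0,0,0],[0,0,0,0.87,0,0,0],[0,0,0,0.94,0,0,0],[0,0,0,0.98,0,0,0],[0,0,0,0.98,0,0,0],[0,0,0,0.98,0,0,0]]' 25
python3 - <<'E'
from h import *
cal,im=shot("wrist","w10"); print(arm.state()["tcp_pos"])
for n in "nest_large nest_medium bush_large".split():
    for d in arm.tip_of(n,"wrist")[:2]:
        p=w(cal,d["at"]); print(n,round(d["score"],2),p.round(4),px(cal,p).round(0)[0])
import json; json.dump({k:np.array(v).tolist() for k,v in cal.items()},open("cal_w10.json","w"))
E
```

```text
clock: 22.28
tcp_pos: [0.4876, 0.3229, 0.1475]
tcp_rot: [-0.0, 0.646, 0.763, -0.001]
wrist_force: [1.0, 0.0, -1.1]
grip_width: 0.0337
grasp_force: 25.0
[0.48786207 0.32238684 0.14787499]
nest_large 0.65 [ 0.4889  0.4261 -0.0006] [345.  90.]
nest_medium 0.57 [ 0.39    0.2682 -0.0026] [196. 265.]
bush_large 0.84 [0.4924 0.3254 0.1365] [331. 288.]
```

View pics/w10.png

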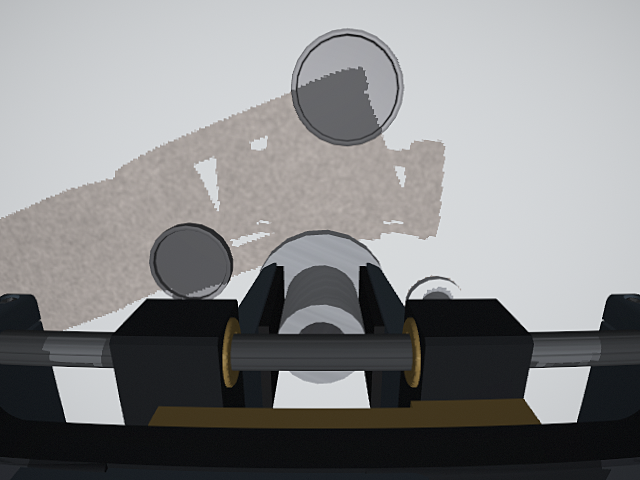

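Run:
```python
from h import *
import json
cal={k:(np.array(v) if isinstance(v,list) else v) for k,v in json.load(open("cal_w10.json")).items()}
P=ray(cal,347.5,86.8,.011); print("nestL",P,np.linalg.norm(ray(cal,291,87,.011)-ray(cal,404,87,.011)),np.linalg.norm(ray(cal,347,34,.011)-ray(cal,347,140,.011)))
print("nestM",ray(cal,191.5,261,.011),np.linalg.norm(ray(cal,150,261,.011)-ray(cal,233,261,.011)))
s=arm.state(); t=s["tcp_pos"]; R0=rot(s["tcp_rot"])
print((R0.inv().apply(ray(cal,320.5,234,t[2]-.0138+.008)-t)*1000).round(1),"expect 32")
plan(0.488,0.427,0.0425,None)
```

```text
nestL [0.48959001 0.42776816 0.011     ] 0.08120846776722611 0.07302820639903237
nestM [0.38951731 0.2768218  0.011     ] 0.06817074750612716
[30.9 -0.3  5.8] expect 32
row [-0.0003  0.0003  0.    ] [0.3441 0.056  0.3539] yaw 9.3 -> 9.3 dist mm 149.0 t 22.4833
```

```bash
python3 -m creep '[[0,0,0,0.06,0.01,0,0],[0,0,0,0.15,0.03,0,0],[0,0,0,0.24,0.04,0,0],[0,0,0,0.31,0.05,0.02,0],[0,0,0,0.346,0.058,0.08,0],[0,0,0,0.346,0.058,0.16,0],[0,0,0,0.346,0.058,0.23,0],[0,0,0,0.346,0.058,0.29,0],[0,0,0,0.346,0.058,0.33,0],[0,0,0,0.346,0.058,0.35,0],[0,0,0,0.346,0.058,0.35,0],[0,0,0,0.346,0.058,0.35,0]]' 25
python3 - <<'E'
from h import *
plan(0.4885,0.4275,0.0198,None); print(arm.state()["tcp_pos"])
cal,im=shot("wrist","w11"); p=px(cal,[[0.4885,0.4275,.011]])[0]; print(p)
b=im[:,:,::-1].copy(); cv2.imwrite("pics/z11.png",b[150:420,170:470])
E
```

```text
clock: 23.48
tcp_pos: [0.4887, 0.4292, 0.0445]
tcp_rot: [0.0, 0.647, 0.763, 0.001]
wrist_force: [-1.0, 0.1, -0.2]
grip_width: 0.0335
grasp_force: 25.0
row [ 0.0006 -0.0004  0.    ] [-0.0053 -0.0018  0.0825] yaw 9.4 -> 9.4 dist mm 25.0 t 23.4833
[0.48874393 0.42915079 0.04454542]
[319.02099295 276.93535695]
```

View pics/z11.png

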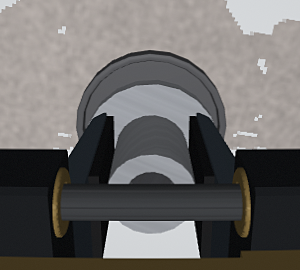

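```bash
python3 -m creep '[[0,0,0,-0.005,0.001,0.02,0],[0,0,0,-0.005,0.001,0.04,0],[0,0,0,-0.005,0.001,0.055,0],[0,0,0,-0.005,0.001,0.065,0],[0,0,0,-0.005,0.001,0.072,0],[0,0,0,-0.005,0.001,0.078,0],[0,0,0,-0.005,0.001,0.08,0],[0,0,0,-0.005,0.001,0.08,0]]' 25
```

```text
clock: 24.2
tcp_pos: [0.4887, 0.4278, 0.0199]
tcp_rot: [-0.0, 0.647, 0.763, 0.0]
wrist_force: [-0.3, -0.8, -1.3]
grip_width: 0.0335
grasp_force: 25.0
```

```bash
python3 -m creep '[[0,0,0,0,0,0.002,0],[0,0,0,0,0,0.004,0],[0,0,0,0,0,0.004,0],[0,0,0,0,0,0.004,0]]' 25
```

```text
clock: 24.53
tcp_pos: [0.4888, 0.4279, 0.0198]
tcp_rot: [0.0, 0.647, 0.763, 0.0]
wrist_force: [-0.5, -0.7, 5.7]
grip_width: 0.0333
grasp_force: 25.0
```

```bash
python3 -m creep '[[0,0,0,0,0,0,0.5],[0,0,0,0,0,0,0.7],[0,0,0,0,0,0,0.9],[0,0,0,0,0,0,0.9],[0,0,0,0,0,0,0.9],[0,0,0,0,0,0,0.9],[0,0,0,0,0,-0.05,0.9],[0,0,0,0,0,-0.12,0.9],[0,0,0,0,0,-0.22,0.9],[0,0,0,0,0,-0.34,0.9],[0,0,0,-0.1,0.06,-0.46,0.9],[0,0,0,-0.2,0.12,-0.56,0.9],[0,0,0,-0.45,0.26,-0.77,0.9],[0,0,0,-0.45,0.26,-0.77,0.9],[0,0,0,-0.45,0.26,-0.77,0.9],[0,0,0,-0.45,0.26,-0.77,0.9],[0,0,0,-0.45,0.26,-0.77,0.9],[0,0,0,-0.45,0.26,-0.77,0.9],[0,0,0,-0.45,0.26,-0.77,0.9]]'
python3 - <<'E'
from h import *
cal,im=shot("wrist","w12"); print(arm.state()["tcp_pos"])
for n in "nest_large bush_medium bush_large".split():
    for d in arm.tip_of(n,"wrist")[:2]:
        p=w(cal,d["at"]); print(n,round(d["score"],2),p.round(4),px(cal,p).round(0)[0])
import json; json.dump({k:np.array(v).tolist() for k,v in cal.items()},open("cal_w12.json","w"))
out=[]
for P in ([0.489,.427,.03],[0.595,.266,.03]):
    u,v=px(cal,P)[0].astype(int); u=min(max(u,60),580); v=min(max(v,60),420); print(u-60,v-60)
    out.append(cv2.resize(im[v-60:v+60,u-60:u+60,::-1],(400,400),interpolation=0))
cv2.imwrite("pics/z12.png",np.hstack(out))
E
```

```text
clock: 26.12
tcp_pos: [0.5864, 0.308, 0.248]
tcp_rot: [-0.001, 0.646, 0.763, -0.001]
wrist_force: [0.3, 0.1, -0.2]
grip_width: 0.082
grasp_force: 0.0
[0.5863548  0.30813847 0.24807721]
bush_medium 0.56 [ 0.5988  0.2681 -0.0014] [326. 237.]
bush_large 0.58 [0.4952 0.4289 0.0105] [247.  62.]
176 0
262 187
```

View pics/z12.png

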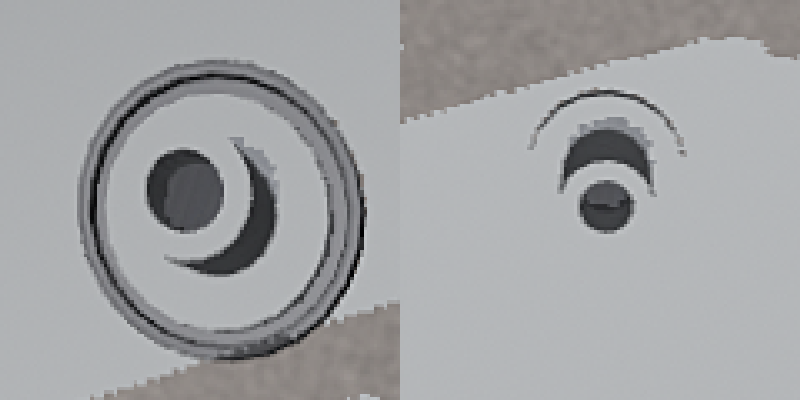

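Run:
```python
from h import *
import json
cal={k:(np.array(v) if isinstance(v,list) else v) for k,v in json.load(open("cal_w12.json")).items()}
p=ray(cal,323.4,248.4,.044); print(p); plan(p[0],p[1],0.012,None)
```

```text
[0.59513762 0.2692662  0.044     ]
row [-0.001   0.0002  0.    ] [-0.1321  0.0071  0.7893] yaw 9.5 -> 9.5 dist mm 240.0 t 26.3167
```

```bash
python3 -m creep '[[0,0,0,-0.06,0,0.08,0.9],[0,0,0,-0.136,0.007,0.2,0.9],[0,0,0,-0.136,0.007,0.3,0.9],[0,0,0,-0.136,0.007,0.4,0.9],[0,0,0,-0.136,0.007,0.5,0.9],[0,0,0,-0.136,0.007,0.6,0.9],[0,0,0,-0.136,0.007,0.69,0.9],[0,0,0,-0.136,0.007,0.75,0.9],[0,0,0,-0.136,0.007,0.785,0.9],[0,0,0,-0.136,0.007,0.785,0.9],[0,0,0,-0.136,0.007,0.785,0.9],[0,0,0,-0.136,0.007,0.785,0],[0,0,0,-0.136,0.007,0.785,0],[0,0,0,-0.136,0.007,0.785,0],[0,0,0,-0.136,0.007,0.785,0],[0,0,0,-0.136,0.007,0.785,0],[0,0,0,-0.136,0.007,0.785,0],[0,0,0,-0.136,0.007,0.785,0],[0,0,0,-0.136,0.007,0.785,0],[0,0,0,-0.136,0.007,0.785,0]]' 20
python3 -m creep '[[0,0,0,0,0,0,0],[0,0,0,0,0,0,0]]'
```

```text
clock: 27.98
tcp_pos: [0.5962, 0.2674, 0.0141]
tcp_rot: [-0.0, 0.647, 0.763, -0.0]
wrist_force: [-1.6, -0.4, 0.9]
grip_width: 0.0277
grasp_force: 20.0
clock: 28.15
tcp_pos: [0.5962, 0.2674, 0.0141]
tcp_rot: [-0.0, 0.647, 0.763, -0.0]
wrist_force: [-0.6, -0.0, 0.8]
grip_width: 0.0273
grasp_force: 20.0
```

```bash
python3 -m creep '[[0,0,0,0,0,-0.03,0],[0,0,0,0,0,-0.1,0],[0,0,0,0,0,-0.2,0],[0,0,0,0,0,-0.32,0],[0,0,0,0,0,-0.4,0],[0,0,0,0,0,-0.42,0],[0,0,0,0,0,-0.42,0]]' 20
python3 - <<'E'
from h import *
plan(0.402,0.19,0.14,None)
E
```

```text
clock: 28.73
tcp_pos: [0.5977, 0.268, 0.1428]
tcp_rot: [0.001, 0.647, 0.763, 0.002]
wrist_force: [-0.3, -0.4, -1.7]
grip_width: 0.0269
grasp_force: 20.0
row [ 0.0033 -0.0008  0.    ] [-0.1494 -0.6863  0.0055] yaw 9.4 -> 9.4 dist mm 211.0 t 28.7333
```

```bash
python3 -m creep '[[0,0,0,-0.02,-0.07,0,0],[0,0,0,-0.04,-0.18,0,0],[0,0,0,-0.07,-0.3,0,0],[0,0,0,-0.1,-0.42,0,0],[0,0,0,-0.12,-0.53,0,0],[0,0,0,-0.14,-0.62,0,0],[0,0,0,-0.15,-0.67,0,0],[0,0,0,-0.15,-0.686,0,0],[0,0,0,-0.15,-0.686,0,0],[0,0,0,-0.15,-0.686,0,0]]' 20
python3 - <<'E'
from h import *
cal,im=shot("wrist","w13"); print(arm.state()["tcp_pos"])
for n in "nest_medium bush_medium".split():
    for d in arm.tip_of(n,"wrist")[:2]:
        p=w(cal,d["at"]); print(n,round(d["score"],2),p.round(4),px(cal,p).round(0)[0])
import json; json.dump({k:np.array(v).tolist() for k,v in cal.items()},open("cal_w13.json","w"))
cv2.imwrite("pics/z13.png",cv2.resize(im[0:300,200:440,::-1],None,fx=2,fy=2,interpolation=0))
E
```

```text
clock: 29.57
tcp_pos: [0.4015, 0.1896, 0.1396]
tcp_rot: [0.0, 0.646, 0.763, 0.0]
wrist_force: [1.1, 1.1, -0.4]
grip_width: 0.0273
grasp_force: 20.0
[0.40196147 0.18978622 0.13975482]
nest_medium 0.93 [ 0.3875  0.2717 -0.0024] [320. 116.]
bush_medium 0.82 [0.4053 0.1899 0.1246] [328. 288.]
```

View pics/z13.png

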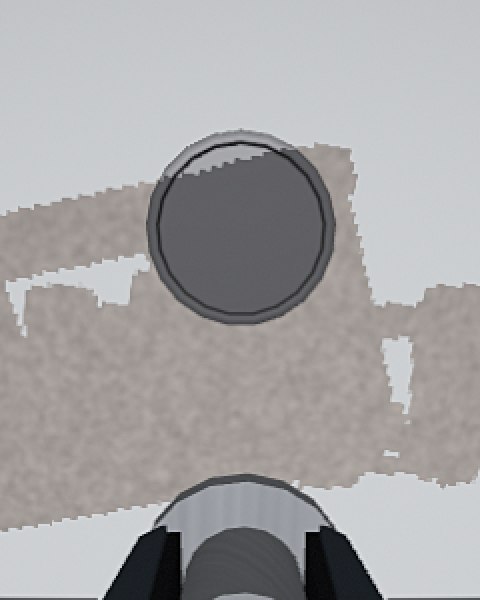

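Run:
```python
from h import *
import json
cal={k:(np.array(v) if isinstance(v,list) else v) for k,v in json.load(open("cal_w13.json")).items()}
P=ray(cal,320.5,113.8,.011); print("nestM",P,np.linalg.norm(ray(cal,278.8,114,.011)-ray(cal,362.3,114,.011)))
s=arm.state(); t=s["tcp_pos"]; R0=rot(s["tcp_rot"])
print((R0.inv().apply(ray(cal,321.5,241,t[2]-.0141+.007)-t)*1000).round(1),"expect 25")
plan(0.387,0.2735,0.044,None)
```

```text
nestM [0.38780733 0.27295665 0.011     ] 0.05928042940683287
[26.4  0.2  7.1] expect 25
row [ 0.0001 -0.0001  0.    ] [ 0.2835 -0.0037  0.3194] yaw 9.4 -> 9.4 dist mm 128.0 t 29.7167
```

```bash
python3 -m creep '[[0,0,0,0.06,0,0,0],[0,0,0,0.14,0,0,0],[0,0,0,0.21,0,0,0],[0,0,0,0.26,-0.002,0.02,0],[0,0,0,0.28,-0.002,0.08,0],[0,0,0,0.28,-0.002,0.15,0],[0,0,0,0.28,-0.002,0.22,0],[0,0,0,0.28,-0.002,0.28,0],[0,0,0,0.28,-0.002,0.31,0],[0,0,0,0.28,-0.002,0.32,0],[0,0,0,0.28,-0.002,0.32,0],[0,0,0,0.28,-0.002,0.32,0]]' 20
python3 - <<'E'
from h import *
plan(0.3875,0.2725,0.0201,None)
E
```

```text
clock: 30.72
tcp_pos: [0.3873, 0.2726, 0.0447]
tcp_rot: [0.0, 0.647, 0.763, 0.001]
wrist_force: [-0.5, -0.2, -1.5]
grip_width: 0.0278
grasp_force: 20.0
row [ 0.0008 -0.0004  0.    ] [-0.0004  0.0004  0.082 ] yaw 9.4 -> 9.4 dist mm 25.0 t 30.7167
```

```bash
python3 -m creep '[[0,0,0,0,0,0.02,0],[0,0,0,0,0,0.04,0],[0,0,0,0,0,0.055,0],[0,0,0,0,0,0.065,0],[0,0,0,0,0,0.072,0],[0,0,0,0,0,0.078,0],[0,0,0,0,0,0.082,0],[0,0,0,0,0,0.084,0],[0,0,0,0,0,0.084,0],[0,0,0,0,0,0.084,0]]' 20
```

```text
clock: 31.55
tcp_pos: [0.3865, 0.2721, 0.0201]
tcp_rot: [0.0, 0.647, 0.763, 0.0]
wrist_force: [-2.3, -1.6, 8.4]
grip_width: 0.0273
grasp_force: 20.0
```

Contact on the nest floor. I'll release, rise and back off to look.

```bash
python3 -m creep '[[0,0,0,0,0,0,0.4],[0,0,0,0,0,0,0.6],[0,0,0,0,0,0,0.8],[0,0,0,0,0,0,0.9],[0,0,0,0,0,0,0.9],[0,0,0,0,0,0,0.9],[0,0,0,0,0,-0.05,0.9],[0,0,0,0,0,-0.12,0.9],[0,0,0,0,0,-0.22,0.9],[0,0,0,0,0,-0.34,0.9],[0,0,0,0.07,0,-0.46,0.9],[0,0,0,0.15,0,-0.6,0.9],[0,0,0,0.15,0,-0.75,0.9],[0,0,0,0.15,0,-0.75,0.9],[0,0,0,0.15,0,-0.75,0.9],[0,0,0,0.15,0,-0.75,0.9],[0,0,0,0.15,0,-0.75,0.9]]'
python3 - <<'E'
from h import *
cal,im=shot("wrist","w14"); print(arm.state()["tcp_pos"])
u,v=px(cal,[.3875,.273,.011])[0].astype(int)
a=cv2.resize(im[v-60:v+60,u-60:u+60,::-1],(400,400),interpolation=0)
for cam in ("wrist","scene","top"):
    if cam!="wrist": cal,im=shot(cam,cam+"9")
    for n in "pedestal base bush_small bush_medium nest_medium bush_large nest_large sleeve flat_ring casting".split():
        for d in arm.tip_of(n,cam)[:1]: print(cam,n,round(d["score"],2),w(cal,d["at"]).round(4))
    if cam=="scene":
        b=cv2.resize(im[175:275,190:290,::-1],(400,400),interpolation=0)
cv2.imwrite("pics/z14.png",np.hstack([a,b]))
E
```

```text
clock: 32.97
tcp_pos: [0.3782, 0.3154, 0.2419]
tcp_rot: [-0.0, 0.647, 0.763, -0.002]
wrist_force: [0.0, -0.4, 0.1]
grip_width: 0.0821
grasp_force: 0.0
[0.37813539 0.31533497 0.24168777]
wrist bush_medium 0.58 [0.3892 0.2718 0.0044]
wrist bush_large 0.63 [0.492  0.4291 0.0096]
wrist flat_ring 0.59 [ 0.4642  0.0784 -0.0043]
scene pedestal 0.59 [ 0.3668 -0.2811  0.0131]
scene base 0.56 [ 3.635e-01 -2.828e-01  3.000e-04]
scene bush_small 0.7 [ 0.383   0.2713 -0.0018]
scene bush_medium 0.6 [0.3871 0.2732 0.0054]
scene nest_medium 0.6 [ 0.3833  0.2707 -0.0016]
scene bush_large 0.93 [0.4881 0.4274 0.0094]
scene nest_large 0.66 [ 0.4861  0.4265 -0.001 ]
scene sleeve 0.62 [ 0.4965 -0.4464  0.0012]
scene flat_ring 0.75 [ 0.3651 -0.2824  0.0014]
top pedestal 0.73 [ 0.3684 -0.284   0.0107]
top base 0.64 [ 0.3678 -0.288   0.0033]
top bush_small 0.69 [ 0.6682 -0.0326 -0.0028]
top bush_medium 0.67 [0.3881 0.2675 0.0084]
top nest_medium 0.73 [0.3829 0.2735 0.0013]
top bush_large 0.44 [ 0.3688 -0.2894  0.0026]
top sleeve 0.68 [ 0.5027 -0.4542  0.0017]
top flat_ring 0.75 [0.4616 0.0721 0.0008]
top casting 0.91 [6.653e-01 9.150e-02 5.000e-04]
```

View pics/z14.png

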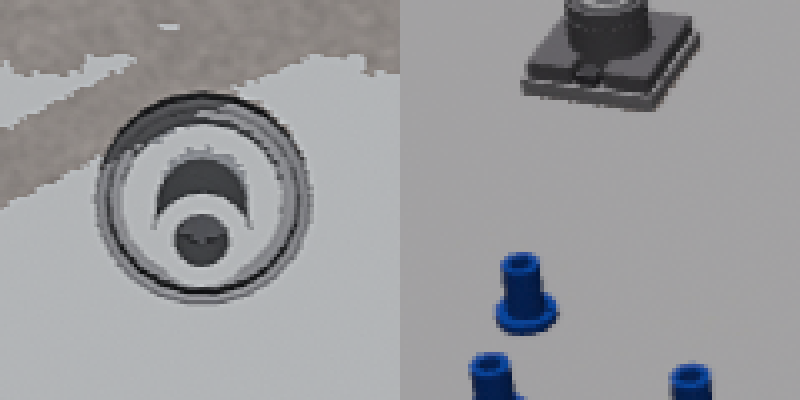

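The medium bushing sits flat inside its recess at zoom (200,200). In the scene view the pedestal is flat on the base with the key in its notch at zoom (588,70). The bystanders are where they were.

```bash
python3 -c "
from workcell import arm
print(arm.hand_in())"
```

```text
the job is handed in; nothing more can be done
None
```

I handed the job in at about 33 s of the 115 s allowed; no verdict came back, but the last pictures and position readings show the pedestal keyed on the base, the small bushing in its cup, the medium and large bushings in their nests, and the sleeve, ring and casting unmoved.

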